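# Hold the spring press at its set mark

## Robot

A 7-joint arm with a two-finger parallel gripper is mounted at the origin on a cart in front of the work surface, level with it; the furniture and walls round the work are solid. World frame = base frame: x ahead of the robot, y to its left, z up, the work surface at z = 0. Lengths are in m, angles in rad, forces in N, time in s.
With the tool pointing down it reaches from about 0.35 to 0.9 m from the base axis. Payload 8.1 kg.
Tool frame: the origin (TCP) lies midway between the tips of the shut fingers; the grasp point (between the pads) lies 19 mm behind it (arm.pinch_z is the distance from the TCP to the grasp point, in m); z points along the fingers, y is the direction in which the jaws open and shut (so a half turn about z gives the same grasp; the last joint's range is limited). The gripper opens to 92 mm and grips with 3 to 60 N. Pads are 19 mm wide; open, the fingers measure 130 mm over their backs; the gripper's body (75 mm by 190 mm) begins 47 mm behind the grasp point.
Start: joints at [1.21, 0.434, 0.025, 1.573, -0.012, 1.134, -0.075], TCP at [0.159, -0.604, 0.227] pointing down, gripper open.
Joint ranges: [-2.62, 2.62], [-0.44, 2.09], [-1.27, 1.32], [0.08, 2.57], [-1.32, 4.46], [0.12, 2], [-2.74, 2.74]. Speed limits (rad/s): [2.22, 2.22, 3.01, 3.01, 3.14, 3.14, 3.14].

## Interface

Orientations are given as a rotation vector (axis times angle).
In Python, from cell import arm, eyes gives the robot as it stands.
- The arm moves only by the tool apply_moves, never from a script. Its argument "targets" is one flat list of numbers, 5 for each row, row after row: the closure, from 0 (fully open) to 1 (shut), then the shift along the tool's x, y, z each as a share of 40 cm, from -1 to 1, then the turn about the tool's z as a share of pi/2 rad, from -1 to 1. A call has 1 to 20 rows; each row shifts and turns the commanded pose from where the row before left it, along the tool's axes as they then stand; what a row does not reach is not made up. A row lasts 1/8 s, in which the tool goes at most 62.5 mm and 10.7 degrees, less where a joint would pass 70% of its speed; a pose out of reach is approached as far as the arm can. A call with a number of a shift or a turn outside -1 to 1 is refused whole. A call with a gripper value outside its range is refused whole. The fingers move at their own pace and stop on an object; "grip_force" is the grip in N (left out, the last holds). Time passes only in rows, so rows that do not move let the fingers close. It gives the time, the measured TCP pose, the force and the opening at its end, in the units of the state.
- arm.observe(): the state, without advancing time (a new reading comes with each control period).
- eyes.get_image(name): name is "side" or "top" or "wrist"; returns the picture (384x512x3 uint8, red, green, blue); there is no depth.
- eyes.camera_params(name): a dict with "camera_matrix" (3x3 intrinsics, pixels), "xyz" and "attitude" of the camera in the world; the wrist camera has in their place "hand_eye" (4x4, takes a point from camera to tool coordinates, whose origin is the TCP and whose axes are the flange's). Camera axes: x right, y down, z forward; pixel columns grow to the right and rows downward; lengths in m; the calibration is good to about 2 mm. A picture is of the moment at which its call begins: read the wrist's pose just before it. camera_params takes no time and is no camera call.
- arm.sign_off(): hands the job in, once; it reports no verdict.
The state is a dict: "clock": time; "joints": joint angles; "dq": joint speeds; "joint_efforts": joint torques, N m; "position": TCP position; "ee_rot": TCP orientation; "force": force on the tool from outside, world axes, zero at the start; "ft_torque": the same for the moment, N m; "width": opening from 0.0 (shut) to 1.0 (fully open).
Only numpy, scipy, OpenCV 4.12 (cv2) and the standard library are available. Lean on these libraries where they do the work, as an engineer would, in place of code of your own. Each camera call takes 0.05 s, during which the arm holds its last target.

## Task

Ready the small spring-testing press for a reading: pull its lock knob out to the stop so that it stays out, then press the hand lever down by the round pad at its end, with the fingers, until the lever's pointer stands level with the brass set index, and keep it there: finish while still holding the lever down against its spring. Do not run the lever down onto its bottom stop, do not shift the set index, and leave the bushing, the flanged bushing and the bolt lying round the press where they are.

Things in the scene. Friction and masses are not known exactly. Their poses are not given: they have to be found in the camera images.
- pivot (a point): Centre of the hand lever's pivot, 110 mm above the desk, on the fixed frame of the spring press. Axes do not turn with the lever: x from the front (side of lock knob and pointer) to the back, y along the lever from pivot towards pad, z up. The lever turns about x.
- spring_press: The press's grey fixed frame, bed 110 x 250 x 14 mm; place and yaw vary. Origin on the desk under the pivot, same axes as pivot. Parts from the origin: ram sleeve 38 mm wide under the lever at y +50 mm; plunger post 20 x 26 mm, top 145 mm up, at x -36, y +90 mm; dial plate 66 mm wide, top 168 mm up, at y -92 mm. The rest, lever and knob apart, is below 130 mm.
- press_lever (a joint): Turn of the hand lever (steel bar 12 x 14 mm), rad: 0 = up at rest (it then rises 0.35 rad from pivot to pad), grows as the pad is pressed down; 0.65 = bottom stop. A spring always pushes it back up: at the pad about 3 N to start, 7 N near 0.3, 10 N near the bottom. It cannot move (beyond about 0.03 rad) while the lock plunger is in.
- pad_top (a point): Top centre of the round black pad at the lever's end (38 mm diameter, slightly domed, 15 mm thick), where the fingers press. Seen along the lever, it is 170 mm from the pivot and 20 mm above the lever's centre line, and turns with the lever; z axis out of the pad.
- lever_pad: The round black pad itself, 38 mm diameter; origin on the lever's centre line 20 mm under the pad's top.
- pointer_tip (a point): Tip of the lever's black pointer, a 96 mm tail on the other side of the pivot from the pad, in front of an aluminium dial plate with plain tick marks. It rises as the pad goes down.
- set_index (a joint): Where the brass set index stands, rad, on the lever's scale: the pointer is level with the index when press_lever reads the same value. Between about 0.22 and 0.45; differs each time. Stiff friction; not to be shifted.
- index_tip (a point): Inner tip of the brass set index (brass arm with a 14 mm round brass head at its outer end, on the dial plate); the pointer's tip comes to this very point when level.
- lock_knob (a joint): Pull of the lock plunger, m: 0 = home, its pin under the lever; 0.024 = out at the stop, lever free. An over-centre spring holds it at either end: it pulls home with up to 3 N before half-way, and beyond half-way (0.012) drives it out to the stop, where it stays when let go.
- knob_centre (a point): Centre of the lock plunger's round black knob, 26 mm diameter and 24 mm long along its axis, about 128 mm above the desk, on the front of the press 88 mm in front of the lever when home. It pulls straight out along the press's -x (to the front, level). Free space round it on all sides but the 8 mm shank behind it.
- bushing_a_centre (a point): Centre of a loose bushing, 38 mm diameter, 28 mm high, lying near the press; leave alone.
- flange_a_centre (a point): Centre of a loose flanged bushing, 56 mm diameter, 24 mm high, lying near the press; leave alone.
- bolt_a_centre (a point): Centre of a loose hexagon bolt, 49 mm long, 19 mm wide, 17 mm high, lying near the press; leave alone.

How it is judged:
On the way, in this order (a step that is already met when the one before it is completed fails the run):
1. the lock knob is pulled out to its stop (value of joint lock_knob above 0.021 m), for 0.2 s.
2. the lever is pressed down until the pointer is level with the set index and held there for a second (distance between pointer_tip and index_tip below 0.008 m and contact force between the fingers and lever_pad above 2 N and value of joint lock_knob above 0.021 m), for 1 s.
At the end, for the whole second after the job is handed in: The program has ended with the fingers still pressing on the pad (over 2 N), the lever at rest with the pointer's tip within 8 mm of the set index's tip, the lock knob out (over 21 of its 24 mm), and the bushing, flanged bushing and bolt within 20 mm of where they lay (all of step 2 and velocity of joint press_lever between -0.05 and 0.05 rad/s and distance of each of bushing_a_centre, flange_a_centre, bolt_a_centre from where it was at the start of the episode below 0.02 m); the arm keeps its last pose, push and grip.
It fails at once if the lever is run down onto its bottom stop (0.63 rad or more) (value of joint press_lever above 0.63 rad).
It fails at once if the set index is shifted (4 mm or more) (distance of index_tip from where it was at the start of the episode above 0.004 m).
It fails at once if the bushing is moved by 20 mm or more (distance of bushing_a_centre from where it was at the start of the episode above 0.02 m).
It fails at once if the flanged bushing is moved by 20 mm or more (distance of flange_a_centre from where it was at the start of the episode above 0.02 m).
It fails at once if the bolt is moved by 20 mm or more (distance of bolt_a_centre from where it was at the start of the episode above 0.02 m).
It also fails if it takes over 42 s, if anything falls off the work surface, if the arm or the gripper's body presses on something with over 40 N, if the wrist force passes 120 N, or if a joint passes its speed limit or range.

## Working session

There is one attempt and no reset: what is moved stays moved. The work goes in short steps, Python scripts to look and compute and a tool call to move; the robot and the scene stay as the last step left them, time stands still between calls to the robot, and variables do not carry over. Pictures are saved under pics/ and viewed, and the job is handed in when it is done.

Besides the shell and the picture viewer there is one more tool, called after "Call:" by a JSON object that holds its "api" and its "payload", one argument or row to a line. apply_moves: Moves the arm, as the interface text tells. Its arguments: {"type":"object","properties":{"targets":{"type":"array"},"grip_force":{"type":"number"}},"required":["targets"]}

```bash
mkdir -p pics; ls
python3 - <<'E'
from cell import arm, eyes
import cv2, numpy as np
np.set_printoptions(precision=4,suppress=True)
print(arm.observe(), arm.pinch_z)
for n in ("side","top","wrist"):
    print(n, eyes.camera_params(n))
    cv2.imwrite(f"pics/{n}0.png", eyes.get_image(n)[:,:,::-1])
E
```

```text
pics
{'clock': 0.0, 'joints': array([ 1.2104,  0.4352,  0.025 ,  1.5741, -0.0116,  1.134 , -0.0751]), 'dq': array([ 0.0015,  0.0001,  0.0004, -0.0007,  0.0004,  0.001 , -0.0003]), 'joint_efforts': array([ -0.0006, -66.7851,   0.9848, -31.4468,  -0.0606,   0.043 ,
         0.0002]), 'position': array([ 0.1591, -0.6039,  0.2259]), 'ee_rot': array([-3.114 , -0.4035,  0.0006]), 'force': array([-0.7823, -0.3648,  0.1946]), 'ft_torque': array([ 0.0029, -0.0025, -0.0057]), 'width': 1.0001407248036696} 0.0188
side {'camera_matrix': array([[449.2433,   0.    , 261.8208],
       [  0.    , 449.2433, 194.0174],
       [  0.    ,   0.    ,   1.    ]]), 'xyz': array([0.1768, 0.6014, 0.7748]), 'attitude': array([-0.7257,  2.5898, -1.1156])}
top {'camera_matrix': array([[443.5137,   0.    , 256.767 ],
       [  0.    , 443.5137, 191.02  ],
       [  0.    ,   0.    ,   1.    ]]), 'xyz': array([0.4113, 0.0279, 1.1443]), 'attitude': array([-2.1472,  2.1575, -0.1042])}
wrist {'camera_matrix': array([[279.8937,   0.    , 257.7975],
       [  0.    , 279.8937, 193.6771],
       [  0.    ,   0.    ,   1.    ]]), 'hand_eye': array([[-0.0004, -0.9631, -0.2691,  0.0721],
       [ 1.    , -0.0005,  0.    , -0.0003],
       [-0.0001, -0.2691,  0.9631, -0.1579],
       [ 0.    ,  0.    ,  0.    ,  1.    ]])}
```

View pics/side0.png

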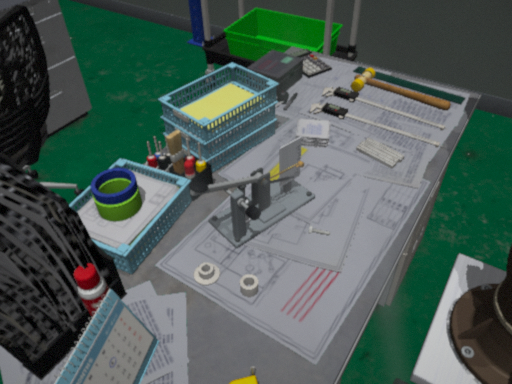

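View pics/top0.png

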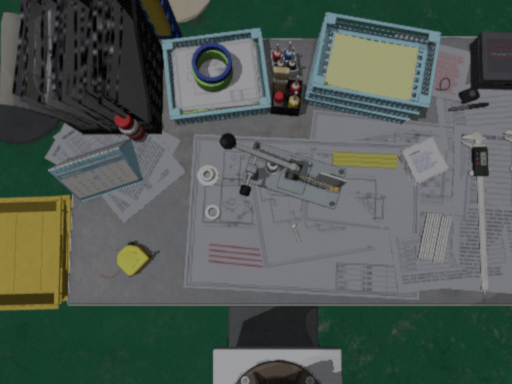

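View pics/wrist0.png

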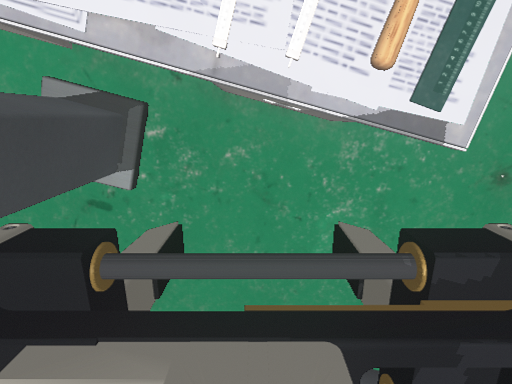

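Run:
```python
import cv2
a=cv2.imread('pics/top0.png')[120:230,185:355]; cv2.imwrite('pics/topc.png',cv2.resize(a,None,fx=4.5,fy=4.5,interpolation=2))
a=cv2.imread('pics/side0.png')[125:305,180:340]; cv2.imwrite('pics/sidec.png',cv2.resize(a,None,fx=3.3,fy=3.3,interpolation=2))
```

```text
(no output)
```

View pics/topc.png

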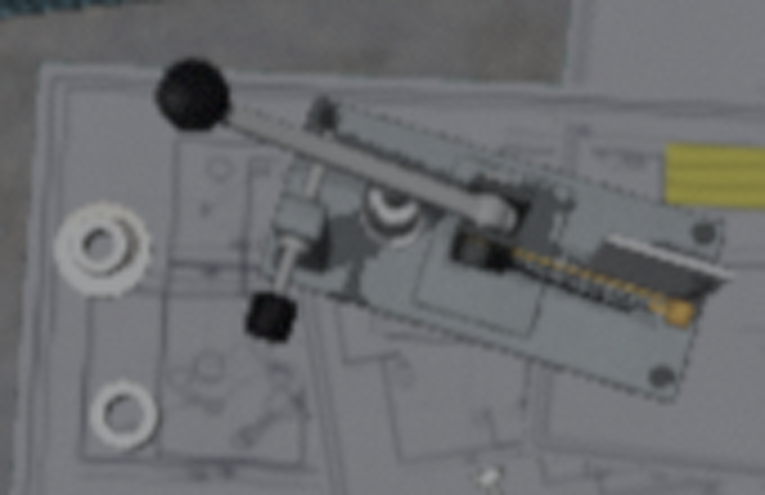

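View pics/sidec.png

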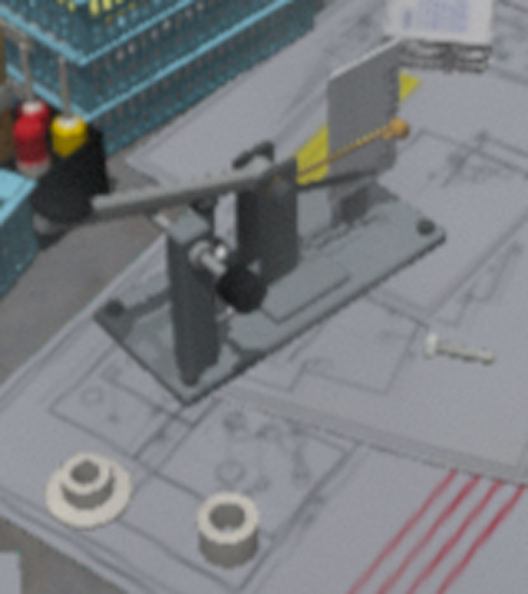

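```bash
cat > h.py <<'E'
import numpy as np, cv2
from cell import arm, eyes
from scipy.spatial.transform import Rotation as R
np.set_printoptions(precision=4,suppress=True)
def cam(n):
    p=eyes.camera_params(n); return p["camera_matrix"],R.from_rotvec(p["attitude"]).as_matrix(),np.array(p["xyz"])
def ray(n,uv):
    K,Rm,t=cam(n); d=Rm@np.linalg.solve(K,[uv[0],uv[1],1]); return t,d/np.linalg.norm(d)
def onz(n,uv,z):
    t,d=ray(n,uv); return t+d*(z-t[2])/d[2]
def proj(n,X):
    K,Rm,t=cam(n); p=K@(Rm.T@(np.array(X)-t)); return p[:2]/p[2]
def tri(a,ua,b,ub):
    ta,da=ray(a,ua); tb,db=ray(b,ub)
    s=np.linalg.lstsq(np.c_[da,-db],tb-ta,rcond=None)[0]
    p,q=ta+s[0]*da,tb+s[1]*db; return (p+q)/2,np.linalg.norm(p-q)
E
cat > m.py <<'E'
from h import *
a=cv2.imread('pics/top0.png'); g=a.max(2)
m=(g<50).astype(np.uint8)
def blob(m,x0,y0,x1,y1):
    n,l,s,c=cv2.connectedComponentsWithStats(m[y0:y1,x0:x1]); i=1+np.argmax(s[1:,4]); return c[i]+[x0,y0],s[i]
pad,s1=blob(m,215,128,242,153); kn,s2=blob(m,236,182,253,199)
print(pad,s1,kn,s2)
P=onz('top',pad,.182); Kn=onz('top',kn,.128)
print(P,Kn, np.linalg.norm((P-Kn)[:2]), np.hypot(88,63))
v=(P-Kn)[:2]; yaw=np.arctan2(v[1],v[0])-np.arctan2(63,88)
c,s=np.cos(yaw),np.sin(yaw); ex=np.array([c,s]); ey=np.array([-s,c])
piv=((P[:2]-.153*ey)+(Kn[:2]+.088*ex-.09*ey))/2
print('yaw',yaw,'piv',piv)
F=lambda x,y,z: np.r_[piv+x*ex+y*ey,z]
for nm,X in dict(pivot=F(0,0,.11),pad=F(0,.153,.187),knob=F(-.088,.09,.128),post=F(-.036,.09,.145),dialtop=F(0,-.092,.168)).items(): print(nm,X,proj('top',X),proj('side',X))
hd=tri('top',(335.7,188.9),'side',(180+399/3.3,125+128/3.3)); print('head',hd)
w=hd[0]; d=w[:2]-piv; print('head in frame',d@ex,d@ey,w[2],'elev',np.arctan2(w[2]-.11,-(d@ey)))
E
python3 m.py
```

```text
[227.7552 140.8854] [  5   5  16  16 192] [244.8242 189.9011] [ 4  3 11 11 91]
[0.636  0.1103 0.182 ] [0.5328 0.075  0.128 ] 0.109077377714062 108.2266141020775
yaw -0.2917136170420358 piv [ 0.5916 -0.0364]
pivot [ 0.5916 -0.0364  0.11  ] [292.3188 165.7853] [257.8814 178.3584]
pad [0.6356 0.1102 0.187 ] [227.6249 140.5466] [198.6474 183.5244]
knob [0.5332 0.0751 0.128 ] [244.7645 189.7284] [252.93   212.6976]
post [0.583  0.0602 0.145 ] [250.951  167.1519] [236.1641 193.5469]
dialtop [ 0.5651 -0.1245  0.168 ] [333.7899 172.765 ] [288.0025 140.8409]
head (array([ 0.5365, -0.1382,  0.1035]), np.float64(0.000558909805632558))
head in frame -0.02341678192950814 -0.11338600109337348 0.10350424998521479 elev -0.0572262672996087
```

```bash
cat > m2.py <<'E'
from m import *
for n,(x0,y0,x1,y1) in dict(top=(290,165,345,200),side=(265,155,310,185)).items():
    im=cv2.imread(f'pics/{n}0.png')[y0:y1,x0:x1]; h=cv2.cvtColor(im,cv2.COLOR_BGR2HSV)
    mm=(((h[...,0]>10)&(h[...,0]<24)&(h[...,1]>90)).astype(np.uint8))*255
    print(n,(mm>0).sum()); cv2.imwrite(f'pics/br_{n}.png',cv2.resize(np.hstack([im,cv2.merge([mm]*3)]),None,fx=7,fy=7,interpolation=0))
    ys,xs=np.nonzero(mm); o=np.argsort(xs); print([(int(xs[i]+x0),int(ys[i]+y0)) for i in o[::3]])
E
python3 m2.py | tail -4
```

```text
top 35
[(299, 175), (330, 188), (333, 188), (333, 189), (334, 189), (334, 191), (335, 188), (335, 191), (336, 189), (337, 187), (337, 188), (338, 189)]
side 36
[(271, 177), (275, 175), (281, 172), (296, 164), (297, 165), (298, 162), (298, 165), (299, 162), (300, 165), (300, 164), (301, 162), (302, 164)]
```

```bash
sed -i 's/>90)/>55)/' m2.py; python3 m2.py | tail -4
python3 - <<'E'
import cv2,numpy as np
a=cv2.imread('pics/br_top.png');b=cv2.imread('pics/br_side.png');print(a.shape,b.shape)
w=max(a.shape[1],b.shape[1]);f=lambda i:cv2.copyMakeBorder(i,0,0,0,w-i.shape[1],0)
cv2.imwrite('pics/br.png',np.vstack([f(a),f(b)]))
E
```

```text
top 94
[(299, 175), (300, 176), (303, 176), (305, 178), (307, 178), (311, 180), (314, 180), (316, 180), (318, 181), (319, 182), (321, 183), (323, 183), (325, 183), (327, 184), (328, 185), (329, 187), (330, 187), (331, 185), (331, 187), (332, 186), (333, 190), (333, 187), (334, 189), (334, 186), (335, 190), (335, 191), (336, 187), (336, 191), (337, 190), (337, 189), (338, 187), (338, 189)]
side 73
[(270, 177), (274, 175), (279, 173), (281, 171), (282, 172), (284, 170), (285, 170), (288, 169), (290, 168), (292, 165), (293, 165), (295, 164), (296, 165), (297, 164), (297, 163), (298, 164), (298, 165), (299, 166), (299, 161), (300, 163), (300, 162), (301, 163), (301, 165), (302, 164), (303, 163)]
(245, 770, 3) (210, 630, 3)
```

View pics/br.png

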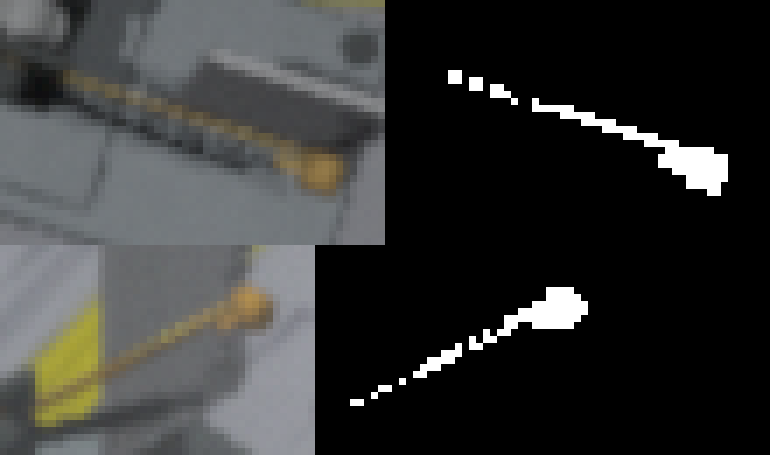

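```bash
cat > m3.py <<'E'
from m import *
def plane(n,a,b):
    t,d1=ray(n,a);_,d2=ray(n,b);nn=np.cross(d1,d2);return t,nn/np.linalg.norm(nn)
t,nn=plane('side',(270,177.3),(290,167.7))
for uv in [(300,176),(310,179.2),(320,182.2),(326,184)]:
    o,d=ray('top',uv); X=o+d*((t-o)@nn)/(d@nn); q=X[:2]-piv
    print(uv,X,'frame',q@ex,q@ey,X[2],'elev',np.arctan2(X[2]-.11,-(q@ey)))
w=hd[0]
for th in (0.25,0.3,0.35):
  for r,x in ((.096,-.02),(.113,-.023)):
    X=F(x,-r*np.cos(th-.35),.11+r*np.sin(th-.35)); print(th,r,proj('top',X),proj('side',X))
for r in (.05,.096):
    X=F(-.02,-r*np.cos(-.35),.11+r*np.sin(-.35)); print('ptr',r,proj('top',X),proj('side',X))
print('bushings', onz('top',(185+103/4.5,120+246/4.5),.012),onz('top',(185+124/4.5,120+414/4.5),.014),onz('top',(185+490/4.5,120+480/4.5),.01))
E
python3 m3.py
```

```text
[227.7552 140.8854] [  5   5  16  16 192] [244.8242 189.9011] [ 4  3 11 11 91]
[0.636  0.1103 0.182 ] [0.5328 0.075  0.128 ] 0.109077377714062 108.2266141020775
yaw -0.2917136170420358 piv [ 0.5916 -0.0364]
pivot [ 0.5916 -0.0364  0.11  ] [292.3188 165.7853] [257.8814 178.3584]
pad [0.6356 0.1102 0.187 ] [227.6249 140.5466] [198.6474 183.5244]
knob [0.5332 0.0751 0.128 ] [244.7645 189.7284] [252.93   212.6976]
post [0.583  0.0602 0.145 ] [250.951  167.1519] [236.1641 193.5469]
dialtop [ 0.5651 -0.1245  0.168 ] [333.7899 172.765 ] [288.0025 140.8409]
head (array([ 0.5365, -0.1382,  0.1035]), np.float64(0.000558909805632558))
head in frame -0.02341678192950814 -0.11338600109337348 0.10350424998521479 elev -0.0572262672996087
(300, 176) [ 0.5666 -0.0538  0.1132] frame -0.01888354338296346 -0.023922591431191863 0.113186852038764 elev 0.1324354292827788
(310, 179.2) [ 0.5593 -0.0774  0.1105] frame -0.019156248279892582 -0.048584407246551435 0.11054819945381822 elev 0.011282965498341927
(320, 182.2) [ 0.5524 -0.1011  0.1073] frame -0.018875619217748052 -0.07322796350843368 0.10732033944022312 elev -0.036577084772384125
(326, 184) [ 0.5483 -0.1153  0.1054] frame -0.01870673391391382 -0.08805869577486358 0.10537778183423385 elev -0.052442067782946175
0.25 0.096 [328.6189 185.6767] [294.2978 167.4002]
0.25 0.113 [335.0899 188.9714] [300.2879 165.4405]
0.3 0.096 [329.0535 185.4595] [294.4801 165.7533]
0.3 0.113 [335.6365 188.7334] [300.5218 163.508 ]
0.35 0.096 [329.3939 185.2111] [294.5903 164.1369]
0.35 0.113 [336.0733 188.4584] [300.6725 161.609 ]
ptr 0.05 [308.5142 180.4017] [279.1248 179.0953]
ptr 0.096 [325.1214 186.2932] [292.3429 175.9623]
bushings [0.5869 0.176  0.012 ] [0.49   0.1629 0.014 ] [ 0.4518 -0.0445  0.01  ]
```

```bash
cat > st.py <<'E'
from m import F,ex,ey,piv,yaw
from h import *
import sys
def report(target,axis=None):
    s=arm.observe(); T=R.from_rotvec(s['ee_rot']).as_matrix()
    print('t',s['clock'],'pos',s['position'],'F',s['force'],'w',s['width']); print('toolx',T[:,0],'tooly',T[:,1],'toolz',T[:,2])
    d=np.array(target)-s['position']
    print('target',np.array(target),'shift tool mm',1000*T.T@d,'units',T.T@d/.4)
    a=T[:2,1]; an=np.arctan2(a[0]*ey[1]-a[1]*ey[0],a@ey)
    an=(an+np.pi/2)%np.pi-np.pi/2
    print('turn about tool z (rad), mod pi',-an,'units',-an/(np.pi/2),'world yaw of tooly',np.arctan2(a[1],a[0]))
E
python3 - <<'E' | tail -5
from st import *
report(F(-.088,.09,.26))
E
```

```text
head in frame -0.02341678192950814 -0.11338600109337348 0.10350424998521479 elev -0.0572262672996087
t 0.15 pos [ 0.1592 -0.604   0.2261] F [-0.0399 -0.7077 -0.1357] w 1.0045180480626044
toolx [ 0.967   0.2549 -0.0001] tooly [ 0.2549 -0.967  -0.0012] toolz [-0.0004  0.0011 -1.    ]
target [0.5332 0.0751 0.26  ] shift tool mm [ 534.7361 -561.4378  -33.2689] units [ 1.3368 -1.4036 -0.0832]
turn about tool z (rad), mod pi 0.5494403043087868 units 0.34978456145863446 world yaw of tooly -1.3130696395281456
```

Call:
{"api": "apply_moves", "payload": {
  "targets": [0,0,0,-0.1,0,0,0.09,-0.095,0,0,0,0.09,-0.095,0,0,0,0.09,-0.095,0,0,0,0.09,-0.095,0,0,0,0.09,-0.095,0,0,0,0.09,-0.095,0,0,0,0.09,-0.095,0,0,0,0.09,-0.095,0,0,0,0.09,-0.095,0,0,0,0.09,-0.095,0,0],
  "grip_force": 20
}}

```text
clock: 1.52
position: [0.411, -0.1436, 0.2668]
ee_rot: [3.115, 0.403, 0.0]
force: [1.6, -0.5, 0.1]
width: 1.0
```

```bash
python3 - <<'E' | tail -5
from st import *
report(F(-.088,.09,.26))
E
```

```text
head in frame -0.02341678192950814 -0.11338600109337348 0.10350424998521479 elev -0.0572262672996087
t 1.525 pos [ 0.411  -0.1436  0.2668] F [ 1.5713 -0.5195  0.0643] w 0.9999079449470625
toolx [0.967  0.2546 0.0001] tooly [ 0.2546 -0.967   0.0003] toolz [ 0.0002 -0.0003 -1.    ]
target [0.5332 0.0751 0.26  ] shift tool mm [ 173.8289 -180.4737    6.7313] units [ 0.4346 -0.4512  0.0168]
turn about tool z (rad), mod pi 0.5491803608584407 units 0.3496190763184467 world yaw of tooly -1.3133295829784914
```

Call:
{"api": "apply_moves", "payload": {
  "targets": [0,0.087,-0.09,0,0,0,0.087,-0.09,0,0,0,0.087,-0.09,0,0,0,0.087,-0.09,0.017,0,0,0.087,-0.09,0,0,0,0,0,0,0.0875,0,0,0,0,0.0875,0,0,0,0,0.0875,0.3,0,0,0,0.0875,0.3,0,0,0,0,0.3,0,0,0,0]
}}

```text
clock: 2.9
position: [0.5329, 0.0732, 0.2598]
ee_rot: [3.109, -0.452, -0.0]
force: [0.4, 0.1, 0.0]
width: 0.731
```

```bash
python3 - <<'E' | tail -5
from st import *
report(F(-.088,.09,.109))
cv2.imwrite('pics/w1.png',eyes.get_image('wrist')[:,:,::-1]);cv2.imwrite('pics/t1.png',eyes.get_image('top')[:,:,::-1])
E
```

```text
head in frame -0.02341678192950814 -0.11338600109337348 0.10350424998521479 elev -0.0572262672996087
t 2.9 pos [0.5329 0.0732 0.2598] F [0.3847 0.1442 0.0276] w 0.7306295323795394
toolx [ 0.9585 -0.285  -0.0002] tooly [-0.285  -0.9585  0.0002] toolz [-0.0002 -0.0001 -1.    ]
target [0.5332 0.0751 0.109 ] shift tool mm [ -0.2248  -1.9535 150.8018] units [-0.0006 -0.0049  0.377 ]
turn about tool z (rad), mod pi 0.0027003302147132757 units 0.0017190836066080678 world yaw of tooly -1.8598096136222186
```

View pics/w1.png

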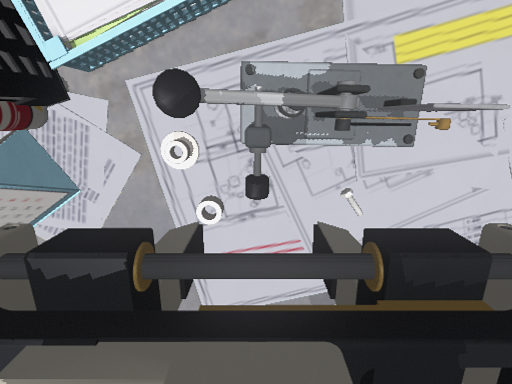

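```bash
cat >> h.py <<'E'
def wray(uv,z,s=None):
    s=s or arm.observe(); p=eyes.camera_params('wrist'); T=R.from_rotvec(s['ee_rot']).as_matrix(); H=np.array(p['hand_eye'])
    d=T@H[:3,:3]@np.linalg.solve(p['camera_matrix'],[uv[0],uv[1],1]); o=s['position']+T@H[:3,3]
    return o+d*(z-o[2])/d[2]
E
python3 - <<'E' | tail -4
from st import *
for uv,z in (((257,187),.128),((177,93),.182),((440,124),.1035)):
    X=wray(uv,z);q=X[:2]-piv;print(X,q@ex,q@ey)
E
```

```text
head in frame -0.02341678192950814 -0.11338600109337348 0.10350424998521479 elev -0.0572262672996087
[0.5317 0.0745 0.128 ] -0.0892645006184729 0.08895616461180819
[0.6368 0.1092 0.182 ] 0.0014249953968587105 0.1524383591654832
[ 0.5364 -0.1351  0.1035] -0.024417127545646955 -0.11046610076386702
```

Call:
{"api": "apply_moves", "payload": {
  "targets": [0.3,-0.002,-0.003,0.08,0,0.3,0,0,0.08,0,0.3,0,0,0.08,0,0.3,0,0,0.08,0,0.3,0,0,0.057,0,0.3,0,0,0,0,1,0,0,0,0,1,0,0,0,0,1,0,0,0,0,1,0,0,0,0,1,0,0,0,0]
}}

```text
clock: 4.38
position: [0.5327, 0.0746, 0.1094]
ee_rot: [-3.108, 0.457, -0.001]
force: [-0.4, 0.4, 2.1]
width: 0.274
```

```bash
python3 - <<'E' | tail -4
from st import *
report(F(-.112,.09,.109))
cv2.imwrite('pics/w2.png',eyes.get_image('wrist')[:,:,::-1])
E
```

```text
t 4.375 pos [0.5327 0.0746 0.1094] F [-0.4079  0.3894  2.1316] w 0.27367085632062166
toolx [ 0.9576 -0.2881  0.0004] tooly [-0.2881 -0.9576 -0.0001] toolz [ 0.0004 -0.     -1.    ]
target [0.5102 0.082  0.109 ] shift tool mm [-23.7019  -0.6755   0.3691] units [-0.0593 -0.0017  0.0009]
turn about tool z (rad), mod pi -0.0005264816137637851 units -0.00033516860511001776 world yaw of tooly -1.8630364254506961
```

View pics/w2.png

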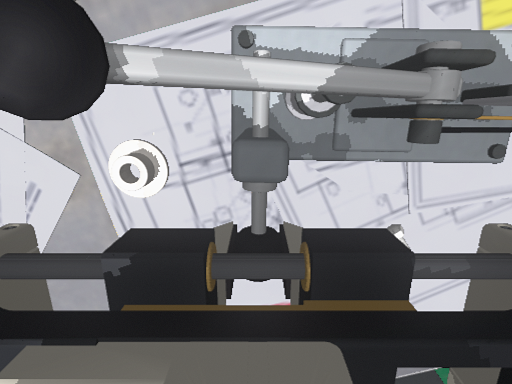

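The knob is between the fingers (image about (258,245)), with an opening of 25 mm that matches its 26 mm diameter. Now I pull it.

Call:
{"api": "apply_moves", "payload": {
  "targets": [1,-0.012,0,0,0,1,-0.012,0,0,0,1,-0.012,0,0,0,1,-0.012,0,0,0,1,-0.012,0,0,0,1,-0.002,0,0,0,1,0,0,0,0,1,0,0,0,0]
}}

```text
clock: 5.42
position: [0.5097, 0.0819, 0.1094]
ee_rot: [-3.107, 0.457, -0.003]
force: [5.0, -1.7, 0.2]
width: 0.277
```

```bash
python3 - <<'E' | tail -4
from st import *
report(F(-.112,.09,.109))
cv2.imwrite('pics/w3.png',eyes.get_image('wrist')[:,:,::-1])
E
```

```text
t 5.425 pos [0.5097 0.0819 0.1094] F [ 5.048  -1.668   0.1761] w 0.27716582006192275
toolx [ 0.9576 -0.288   0.002 ] tooly [-0.288  -0.9576 -0.001 ] toolz [ 0.0022  0.0004 -1.    ]
target [0.5102 0.082  0.109 ] shift tool mm [ 0.389  -0.2712  0.4193] units [ 0.001  -0.0007  0.001 ]
turn about tool z (rad), mod pi -0.00038160844386547765 units -0.00024293948066718733 world yaw of tooly -1.8628915522807978
```

View pics/w3.png

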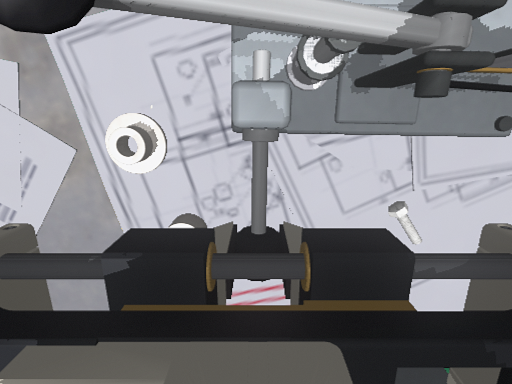

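Call:
{"api": "apply_moves", "payload": {
  "targets": [0.3,0,0,0,0,0.3,0,0,0,0,0.3,0,0,0,0,0.3,0,0,0,0,0.3,0,0,-0.04,0,0.3,0,0,-0.08,0,0.3,0,0,-0.08,0,0.3,0,0,-0.08,0,0.3,0,0,-0.08,0,0.3,0,0,0,0]
}}

```text
clock: 6.72
position: [0.5102, 0.0824, 0.2566]
ee_rot: [-3.106, 0.457, -0.008]
force: [-0.5, -1.1, 0.3]
width: 0.696
```

```bash
python3 - <<'E' | tail -4
from st import *
report(F(0,.156,.25))
cv2.imwrite('pics/w4.png',eyes.get_image('wrist')[:,:,::-1])
E
```

```text
t 6.725 pos [0.5102 0.0824 0.2566] F [-0.4562 -1.0881  0.3426] w 0.6959106107777348
toolx [ 0.9577 -0.2879  0.005 ] tooly [-0.2878 -0.9577 -0.0027] toolz [ 0.0055  0.0011 -1.    ]
target [0.6364 0.1131 0.25  ] shift tool mm [112.0716 -65.668    7.3688] units [ 0.2802 -0.1642  0.0184]
turn about tool z (rad), mod pi -0.00026774953706887317 units -0.00017045464934031132 world yaw of tooly -1.8627776933740015
```

View pics/w4.png

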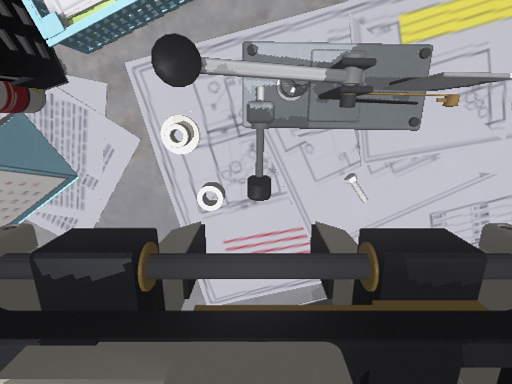

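The knob stays out: its image position relative to the hand is unchanged at (259,187), and the shank is long. Next I shut the fingers and go above the pad.

Call:
{"api": "apply_moves", "payload": {
  "targets": [1,0.07,-0.041,0,0,1,0.07,-0.041,0,0,1,0.07,-0.041,0,0,1,0.07,-0.041,0,0,1,0,0,0.05,0,1,0,0,0.05,0,1,0,0,0,0,1,0,0,0,0]
}}

```text
clock: 7.78
position: [0.635, 0.1124, 0.2136]
ee_rot: [-3.108, 0.457, -0.0]
force: [0.4, -0.1, 0.2]
width: 0.005
```

```bash
python3 - <<'E' | tail -4
from st import *
report(F(0,.158,.187))
for n in('wrist','side','top'): cv2.imwrite(f'pics/{n}5.png',eyes.get_image(n)[:,:,::-1])
E
python3 - <<'E'
import cv2,numpy as np
a=cv2.imread('pics/wrist5.png')[:,:]
b=cv2.imread('pics/side5.png')[100:292,150:350]
c=cv2.imread('pics/top5.png')[80:272,185:385]
f=lambda i:cv2.resize(i,(400,384),interpolation=2)
cv2.imwrite('pics/v5.png',np.hstack([f(b),f(c)]))
E
```

```text
t 7.775 pos [0.635  0.1124 0.2136] F [ 0.3837 -0.1369  0.24  ] w 0.004503472631759925
toolx [ 0.9577 -0.2878  0.    ] tooly [-0.2878 -0.9577 -0.0001] toolz [ 0.      0.0001 -1.    ]
target [0.637 0.115 0.187] shift tool mm [ 1.2333 -3.0332 26.5563] units [ 0.0031 -0.0076  0.0664]
turn about tool z (rad), mod pi -0.0002666616200972527 units -0.00016976205988548346 world yaw of tooly -1.8627766054570296
```

View pics/wrist5.png

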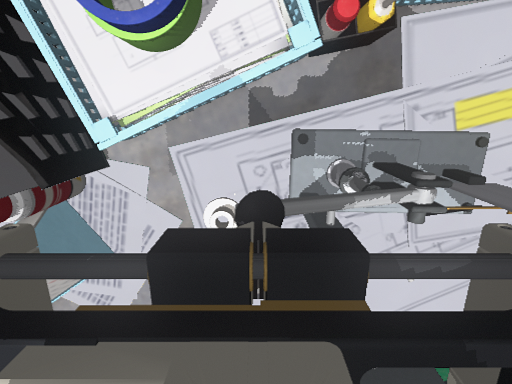

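View pics/v5.png

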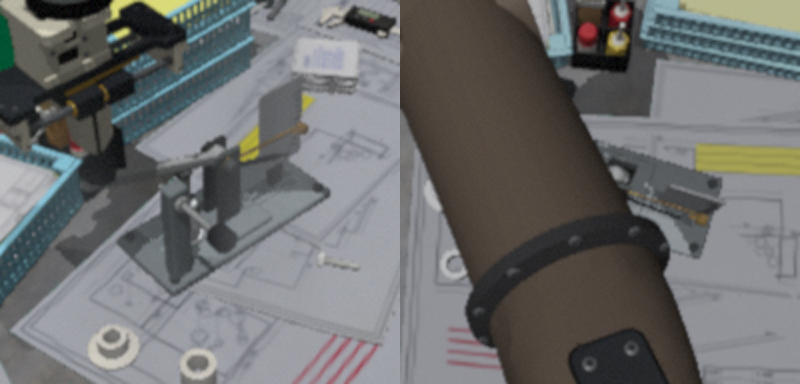

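Call:
{"api": "apply_moves", "payload": {
  "targets": [1,0.003,-0.008,0.03,0,1,0,0,0.03,0,1,0,-0.003,0.02,0,1,0,-0.003,0.02,0,1,0,-0.003,0.02,0,1,0,-0.003,0.01,0,1,0,0,0,0]
}}

```text
clock: 8.8
position: [0.6392, 0.1216, 0.1615]
ee_rot: [-3.106, 0.455, -0.003]
force: [2.0, 3.9, 5.6]
width: 0.002
```

```bash
cat > v.py <<'E'
from st import *
k=sys.argv[1]
report(F(0,.1685,.140))
for n in('wrist','side','top'): cv2.imwrite(f'pics/{n}{k}.png',eyes.get_image(n)[:,:,::-1])
b=cv2.imread(f'pics/side{k}.png')[135:215,190:320]
c=cv2.imread(f'pics/top{k}.png')[150:230,270:360]
f=lambda i:cv2.resize(i,None,fx=3.5,fy=5,interpolation=2)
cv2.imwrite(f'pics/v{k}.png',np.hstack([cv2.resize(b,None,fx=3.5,fy=3.5,interpolation=2),cv2.resize(c,None,fx=3.5,fy=3.5,interpolation=2)]))
E
python3 v.py 6|tail -4
```

```text
t 8.8 pos [0.6392 0.1216 0.1615] F [1.9652 3.868  5.625 ] w 0.0018897754182345089
toolx [ 0.958  -0.2867  0.0014] tooly [-0.2867 -0.958  -0.0029] toolz [ 0.0021  0.0024 -1.    ]
target [0.64  0.125 0.14 ] shift tool mm [-0.2125 -3.4049 21.505 ] units [-0.0005 -0.0085  0.0538]
turn about tool z (rad), mod pi 0.0009193934012348137 units 0.0005853040178103636 world yaw of tooly -1.8615905504356975
```

View pics/v6.png

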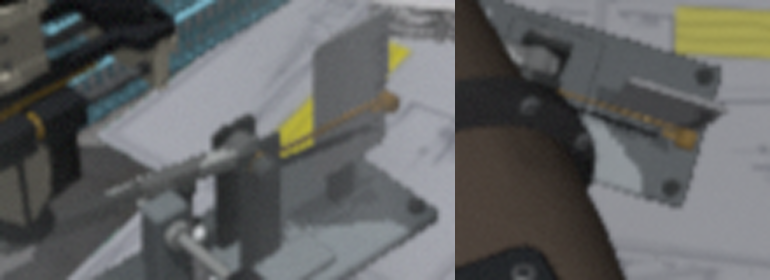

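View pics/wrist6.png

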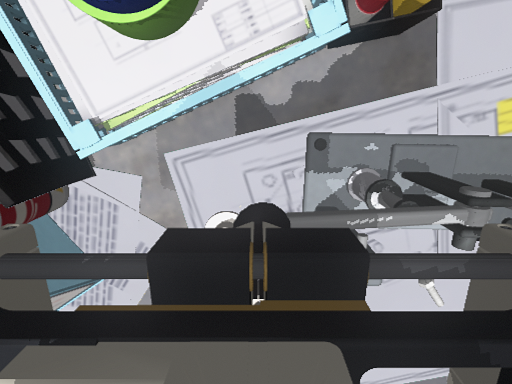

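Call:
{"api": "apply_moves", "payload": {
  "targets": [1,0,-0.002,0.013,0,1,0,-0.002,0.013,0,1,0,-0.002,0.013,0,1,0,0,0.007,0,1,0,0,0,0]
}}

```text
clock: 9.57
position: [0.6404, 0.1251, 0.1437]
ee_rot: [-3.104, 0.454, -0.005]
force: [1.2, 6.4, 7.5]
width: 0.007
```

```bash
python3 v.py 7|tail -4
python3 - <<'E'
import cv2,numpy as np
o=[]
for k in '67':
    b=cv2.imread(f'pics/side{k}.png')[145:195,250:312]; o.append(cv2.resize(b,None,fx=6.4,fy=9,interpolation=2))
cv2.imwrite('pics/c7.png',np.hstack(o))
E
```

```text
t 9.575 pos [0.6404 0.1251 0.1437] F [1.1689 6.3731 7.4691] w 0.006941408598679277
toolx [ 0.9582 -0.2861  0.0022] tooly [-0.2861 -0.9582 -0.0048] toolz [ 0.0035  0.004  -1.    ]
target [0.64  0.125 0.14 ] shift tool mm [-0.3002  0.2219  3.6954] units [-0.0008  0.0006  0.0092]
turn about tool z (rad), mod pi 0.0015650128822759513 units 0.0009963181448668485 world yaw of tooly -1.860944930954656
```

View pics/c7.png

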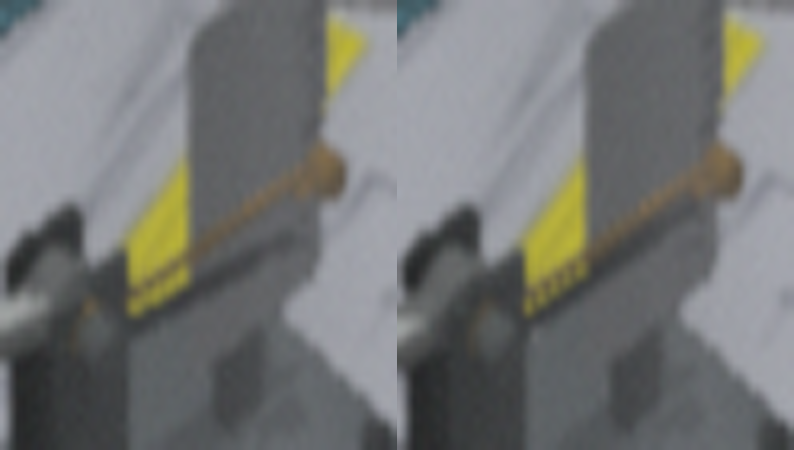

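View pics/v7.png

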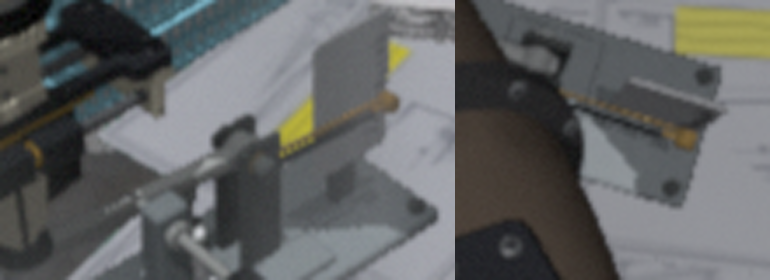

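```bash
python3 - <<'E'|tail -22
from st import *
for th in (0,.1,.2,.25,.27,.29,.31,.33,.35):
  for x in(-.0235,):
    print(th,[np.round(np.r_[proj('side',F(x,-r*np.cos(th-.35),.11+r*np.sin(th-.35))),proj('top',F(x,-r*np.cos(th-.35),.11+r*np.sin(th-.35)))],1) for r in (.05,.096,.113)])
def crop(k,n,x0,y0,x1,y1,f):
    return cv2.resize(cv2.imread(f'pics/{n}{k}.png')[y0:y1,x0:x1],None,fx=f,fy=f,interpolation=0)
cv2.imwrite('pics/d7.png',np.vstack([np.hstack([crop(k,'side',270,150,310,185,9) for k in '07']),np.hstack([crop(k,'top',305,170,345,200,9) for k in '07'])]))
E
```

```text
[227.7552 140.8854] [  5   5  16  16 192] [244.8242 189.9011] [ 4  3 11 11 91]
[0.636  0.1103 0.182 ] [0.5328 0.075  0.128 ] 0.109077377714062 108.2266141020775
yaw -0.2917136170420358 piv [ 0.5916 -0.0364]
pivot [ 0.5916 -0.0364  0.11  ] [292.3188 165.7853] [257.8814 178.3584]
pad [0.6356 0.1102 0.187 ] [227.6249 140.5466] [198.6474 183.5244]
knob [0.5332 0.0751 0.128 ] [244.7645 189.7284] [252.93   212.6976]
post [0.583  0.0602 0.145 ] [250.951  167.1519] [236.1641 193.5469]
dialtop [ 0.5651 -0.1245  0.168 ] [333.7899 172.765 ] [288.0025 140.8409]
head (array([ 0.5365, -0.1382,  0.1035]), np.float64(0.000558909805632558))
head in frame -0.02341678192950814 -0.11338600109337348 0.10350424998521479 elev -0.0572262672996087
0 [array([280.2, 179.8, 308.1, 181.8]), array([293.4, 176.7, 324.7, 187.7]), array([298.1, 175.6, 330.8, 189.8])]
0.1 [array([280.7, 178. , 308.9, 181.7]), array([294.4, 173.2, 326.4, 187.5]), array([299.2, 171.5, 332.8, 189.7])]
0.2 [array([281. , 176.2, 309.5, 181.5]), array([295.1, 169.8, 327.7, 187.3]), array([300.1, 167.5, 334.4, 189.4])]
0.25 [array([281.1, 175.3, 309.7, 181.4]), array([295.4, 168.1, 328.2, 187.1]), array([300.4, 165.5, 335. , 189.2])]
0.27 [array([281.2, 174.9, 309.8, 181.4]), array([295.4, 167.4, 328.4, 187. ]), array([300.5, 164.8, 335.3, 189.1])]
0.29 [array([281.2, 174.6, 309.9, 181.3]), array([295.5, 166.8, 328.6, 186.9]), array([300.6, 164. , 335.5, 189. ])]
0.31 [array([281.2, 174.2, 310. , 181.3]), array([295.6, 166.1, 328.7, 186.8]), array([300.7, 163.2, 335.7, 188.9])]
0.33 [array([281.2, 173.9, 310. , 181.2]), array([295.6, 165.5, 328.9, 186.7]), array([300.8, 162.5, 335.9, 188.8])]
0.35 [array([281.2, 173.6, 310.1, 181.2]), array([295.7, 164.8, 329. , 186.6]), array([300.8, 161.7, 336. , 188.7])]
```

View pics/d7.png

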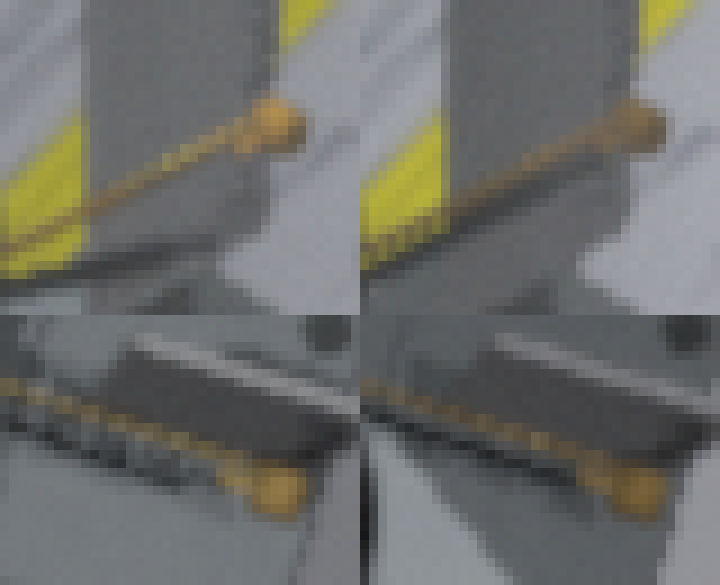

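Call:
{"api": "apply_moves", "payload": {
  "targets": [1,0,0,0.007,0,1,0,0,0.007,0,1,0,0,0,0,1,0,0,0,0]
}}

```text
clock: 10.22
position: [0.6402, 0.1245, 0.1381]
ee_rot: [-3.105, 0.454, -0.004]
force: [0.8, 5.1, 7.0]
width: 0.006
```

```bash
python3 v.py 8|tail -4; python3 - <<'E'|tail -1
from st import *
def crop(k,n,x0,y0,x1,y1,f):
    return cv2.resize(cv2.imread(f'pics/{n}{k}.png')[y0:y1,x0:x1],None,fx=f,fy=f,interpolation=0)
cv2.imwrite('pics/d8.png',np.vstack([np.hstack([crop(k,'side',270,150,310,185,9) for k in '78']),np.hstack([crop(k,'top',305,170,345,200,9) for k in '78'])]))
E
```

```text
t 10.225 pos [0.6402 0.1245 0.1381] F [0.8461 5.1359 7.0312] w 0.005638629847946612
toolx [ 0.9581 -0.2865  0.0021] tooly [-0.2865 -0.9581 -0.0039] toolz [ 0.0031  0.0031 -1.    ]
target [0.64  0.125 0.14 ] shift tool mm [-0.3325 -0.4749 -1.878 ] units [-0.0008 -0.0012 -0.0047]
turn about tool z (rad), mod pi 0.0011673693551426112 units 0.0007431704131397794 world yaw of tooly -1.8613425744817897
head in frame -0.02341678192950814 -0.11338600109337348 0.10350424998521479 elev -0.0572262672996087
```

View pics/d8.png

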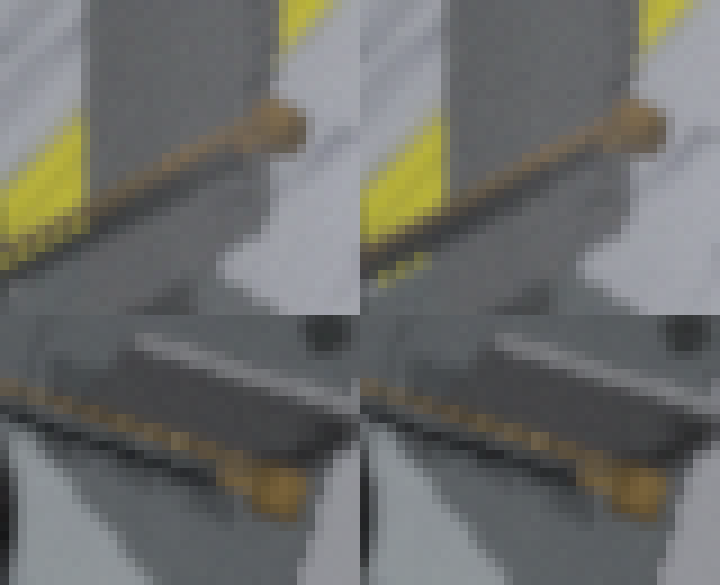

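View pics/side8.png

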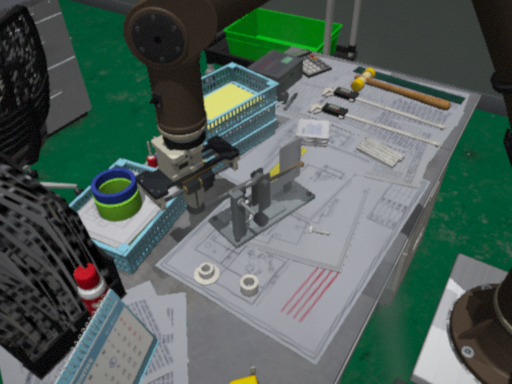

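View pics/wrist8.png

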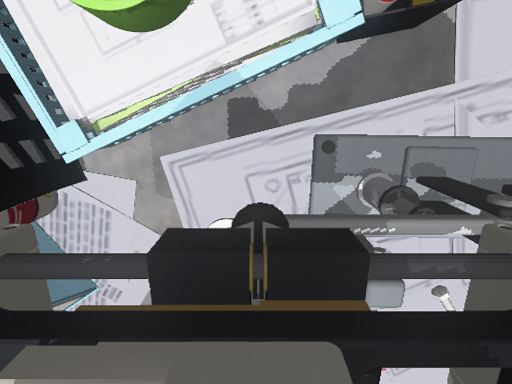

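Call:
{"api": "apply_moves", "payload": {
  "targets": [1,0,0,0,0,1,0,0,0,0,1,0,0,0,0,1,0,0,0,0,1,0,0,0,0,1,0,0,0,0,1,0,0,0,0,1,0,0,0,0,1,0,0,0,0,1,0,0,0,0,1,0,0,0,0,1,0,0,0,0]
}}

```text
clock: 11.88
position: [0.6402, 0.1245, 0.1382]
ee_rot: [-3.105, 0.454, -0.004]
force: [1.3, 5.4, 7.1]
width: 0.007
```

```bash
python3 v.py 9|tail -4; python3 - <<'E'|tail -1
from st import *
def crop(k,n,x0,y0,x1,y1,f):
    return cv2.resize(cv2.imread(f'pics/{n}{k}.png')[y0:y1,x0:x1],None,fx=f,fy=f,interpolation=0)
cv2.imwrite('pics/d9.png',np.vstack([np.hstack([crop(k,'side',270,150,310,185,9) for k in '89']),np.hstack([crop(k,'side',190,190,340,300,2.4) for k in '09'])]))
print(proj('side',F(-.088,.09,.128)),proj('side',F(-.112,.09,.128)))
E
```

```text
t 11.875 pos [0.6402 0.1245 0.1382] F [1.2727 5.4021 7.1114] w 0.006961802956341592
toolx [ 0.9581 -0.2866  0.0022] tooly [-0.2865 -0.9581 -0.004 ] toolz [ 0.0033  0.0031 -1.    ]
target [0.64  0.125 0.14 ] shift tool mm [-0.3476 -0.4693 -1.7968] units [-0.0009 -0.0012 -0.0045]
turn about tool z (rad), mod pi 0.0010930895119578565 units 0.0006958823962800012 world yaw of tooly -1.8614168543249743
[252.93   212.6976] [260.8214 219.0685]
```

View pics/d9.png

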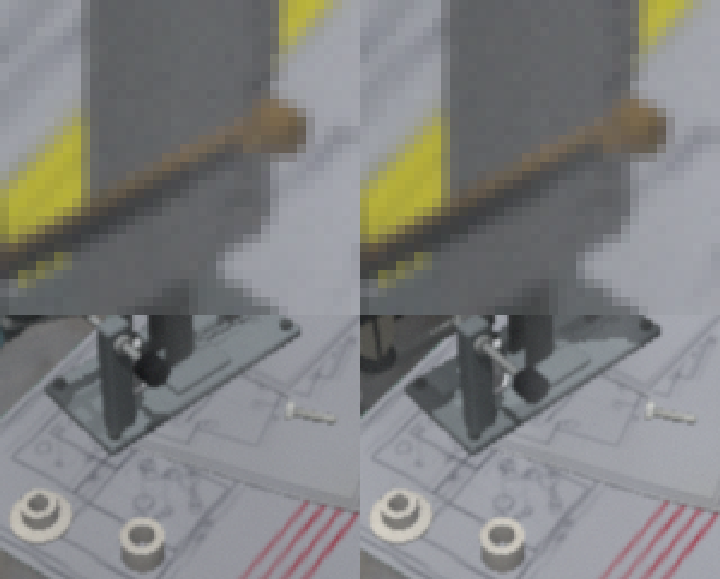

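The side view shows the knob at (261,219), where I predicted it for "out". The pointer tip is at the foot of the brass index, and the loose parts have not moved. I'm handing in.

```bash
python3 -c "
from cell import arm
print(arm.sign_off())"
```

```text
the job is handed in; nothing more can be done
None
```

I pulled the lock knob out to its stop, pressed the pad down with the shut fingers to the set index, and handed in at about 12 s with the lever still held down. The sign-off gives no verdict.

Last checks:
- **Lock knob:** it is seen in the side view at (261,219). I predicted (260.8,219.1) for fully out; home would be (253,213).
- **Pointer:** its tip is at the foot of the brass index in the side view. From the image the lever is at about 0.29 rad, and from the fingertip height about 0.30. The index measured about 0.295, so the gap is roughly 1 mm.
- **Index measurement:** the slope of the thin brass arm disagreed and suggested about 0.23 rad. I relied on the head and foot positions instead, and the pointer meeting the foot agrees with them.
- **Hold:** the force was steady at about 7 N upward over a 1.5 s hold, and the tool did not drift. There was also about 5 N sideways, which is also steady.
- **Loose parts:** the bushing, flanged bushing and bolt look unmoved in the pictures, and so does the set index.

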